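# Nest the loose tasting cup into the stack in its stand

### The arm

A 6-joint arm with a two-finger parallel gripper is mounted at the origin on a cart in front of the work surface, level with it; the furniture and walls round the work are solid. World frame = base frame: x ahead of the robot, y to its left, z up, the work surface at z = 0. Lengths are in m, angles in rad, forces in N, time in s.
With the tool pointing down it reaches from about 0.275 to 0.975 m from the base axis. Payload 8.4 kg.
Tool frame: the origin (TCP) lies on the centre line of the jaws, within the pads' length; the fingertips stand 14 mm ahead of it and the grasp point (between the pads) lies 5 mm behind it; z points along the fingers, y is the line along which they close (so a half turn about z gives the same grasp; the last joint's range is limited). The gripper opens to 92 mm and grips with 3 to 60 N. Pads are 20 mm wide; open, the fingers measure 128 mm over their backs; the gripper's body (75 mm by 189 mm) begins 69 mm behind the grasp point.
Start: joints at [-1.343, 0.353, 1.633, -0, 1.155, -0.002], TCP at [0.142, -0.609, 0.229] pointing down, gripper open.
Joint ranges: [-2.63, 2.63], [-0.92, 2.1], [0.06, 2.66], [-1.3, 4.44], [0, 2.69], [-3.02, 3.02]. Speed limits (rad/s): [2.22, 2.22, 2.79, 3.14, 3.14, 3.14].

### API

Orientations are given as a rotation vector (axis times angle).
In Python, from plant import bot, get_image, ticket, finder gives the robot as it stands.
- The arm moves only by the tool servo_tool, never from a script. Its argument "targets" is a list that holds one entry, the list of rows, each a list of 7 numbers: the shift along the tool's x, y, z in cm, then the turn, a rotation vector about the tool's x, y, z in rad, then the finger opening in cm, from 0 to 9.19. In form: [[[dx, dy, dz, wx, wy, wz, gripper], ...]]. A call has exactly 10 rows; each row shifts and turns the commanded pose from where the row before left it, along the tool's axes as they then stand; what a row does not reach is not made up. A row lasts 1/12 s, in which the tool goes at most 41.7 mm and 7.16 degrees, less where a joint would pass 70% of its speed; a pose out of reach is approached as far as the arm can. A call is refused whole if a number of a shift passes 4.17 or a number of a turn 0.125, either way. A call with a gripper value outside its range is refused whole. The fingers move at their own pace and stop on an object; the grip force is fixed at half the most. Time passes only in rows, so rows that do not move let the fingers close, or fill a call up. It gives the time, the measured TCP pose, the force, the opening and the grip force at its end, in the units of the state.
- bot.get_obs(): the state, without advancing time (a new reading comes with each control period).
- get_image(name): name is "scene" or "top"; returns a dict with "pixels" (400x640x3 uint8, red, green, blue), "depth" (400x640 float32, m along the optical axis (not along the pixel's ray), 0 where there is no reading), "mtx" (3x3 intrinsics, pixels), "rvec" (rotation vector, rad) and "tvec" (3), from world to camera coordinates, as OpenCV has them. Camera axes: x right, y down, z forward; pixel columns grow to the right and rows downward; lengths in m; the calibration is good to about 2 mm. A picture is of the moment at which its call begins.
- ticket.close_job(): hands the job in; it is judged then, once.
Trained networks look in the newest picture that a camera, given by its name, has taken for a name from the list of things; names that differ only in an ending like _2 or _b are one class to them, and where a whole thing is asked for, a point or a joint stands for the part that bears it (a point fixed in the world has none). Each returns a list of dicts, best first, with "p" (0 to 1); they miss things now and then, are a little off and sometimes report something else, mostly with a low value. They report only what shows in the picture. A call takes as long as a camera call. They do not tell look-alikes from the thing itself.
- finder.look_for(name, camera): "extent" ([centre column, centre row, width, height] in pixels, round what is visible of it).
- finder.place_of(name, camera): "position" ([column, row] in pixels: a listed point, or the origin of a listed thing).
The state is a dict: "time": time; "joints": joint angles; "joint_velocities": joint speeds; "joint_efforts": joint torques, N m; "tcp_pos": TCP position; "orientation": TCP orientation; "force": force on the tool from outside, world axes, zero at the start; "wrist_torque": the same for the moment, N m; "opening": finger opening in m; "grip_force": force on a finger pad.
Only numpy, scipy, OpenCV 4.12 (cv2) and the standard library are available. Lean on these libraries where they do the work, as an engineer would, in place of code of your own. Each camera call takes 0.05 s, during which the arm holds its last target. There are 200 camera calls.

### The job

Tidy away the sweet-shop tasting cups: take the one stepped white cup that stands by itself on the counter and nest it upright into the open mouth of the two matching cups stacked in the wooden stand, so that it sits fully down in line with them. Leave the low white bowl where it is and keep the stack standing in its stand.

Things in the scene. Friction and masses are not known exactly. Their poses are not given: they have to be found in the camera images.
- loose_cup: White stepped stacking cup alone on the counter, mouth up, 90 mm tall, 0.1 to 0.2 kg, round, wall 3 mm. Tapered lower body (diameter 38 mm at the foot, 52 at height 48), sloping shoulder (height 48 to 53), wide upper band (62 mm at height 53, 64 at the rim) to be gripped from above across its outside. Origin: centre of the underside; z: its axis, up.
- stack_cup_top: Upper of two cups just like loose_cup, nested in the stand, mouth (inner 58 mm) up. Origin: centre of its own underside, about 49 mm above the counter, hidden in the lower cup; its rim, 90 mm higher, is the top of the stack. A nested cup rests with its shoulder on the rim below, its origin about 39 mm above the other's on the same axis; the taper centres it.
- cup_stand: Round light-wood stand, fixed to the counter, that holds the lowest cup: a disc 92 mm in diameter and 12 mm thick with a collar 68 mm in diameter up to height 36 mm. Origin: centre of its underside on the counter, under the axis of the stack.
- dip_bowl: Low white ceramic bowl, rim diameter 80 mm, 45 mm tall, wall 4 mm, standing loose on the counter. It has no step and does not belong in the stack; it is to stay where it is. Origin: centre of its underside, z up.
Mind the look-alikes: they are no part of the job. What is shaped like the stack_cup_top but red is not meant. Leave any blue look-alike of the loose_cup alone.

How it is judged:
By the outcome, as a careful person would: the job done as asked, in the order asked, and still so for the second after the job is handed in, with the robot touching nothing.
It also fails if it takes over 35 s, if anything falls off the work surface, if the arm or the gripper's body presses on something with over 40 N, if the wrist force passes 120 N, or if a joint passes its speed limit or range.

## Working session

There is one attempt and no reset: what is moved stays moved. The work goes in short steps, Python scripts to look and compute and a tool call to move; the robot and the scene stay as the last step left them, time stands still between calls to the robot, and variables do not carry over. Pictures are saved under pics/ and viewed, at most 10 in all, crops included, and the job is handed in when it is done.

Besides the shell and the picture viewer there is one more tool, called after "Call:" as name(argument=value, ...), one argument or row to a line, values as JSON. servo_tool: Moves the arm, as the interface text tells. Its arguments: {"type":"object","properties":{"targets":{"type":"array"}},"required":["targets"]}

```bash
mkdir -p pics
cat > h.py <<'E'
import numpy as np, cv2
from plant import bot, get_image, ticket, finder
def cloud(im):
    d=im["depth"]; K=im["mtx"]; R=cv2.Rodrigues(np.array(im["rvec"],float))[0]; t=np.array(im["tvec"],float).ravel()
    v,u=np.mgrid[:d.shape[0],:d.shape[1]]
    P=np.stack([(u-K[0,2])/K[0,0]*d,(v-K[1,2])/K[1,1]*d,d],-1)
    W=(P-t)@R; W[d==0]=np.nan
    return W
def save(im,n,crop=None,s=1):
    p=im["pixels"][:,:,::-1]
    if crop: a,b,c,d=crop; p=p[b:d,a:c]
    cv2.imwrite("pics/"+n,cv2.resize(p,None,fx=s,fy=s,interpolation=cv2.INTER_CUBIC))
E
python3 - <<'E'
from h import *
np.set_printoptions(precision=4,suppress=True)
o=bot.get_obs(); print(o["time"],o["tcp_pos"],o["orientation"],o["opening"],o["force"])
a=get_image("scene");b=get_image("top")
cv2.imwrite("pics/a.png",cv2.resize(np.vstack([a["pixels"],b["pixels"]])[:,:,::-1],(480,600)))
save(b,"top.png"); save(a,"scene.png")
for n in ["loose_cup","stack_cup_top","cup_stand","dip_bowl"]:
  for c,im in (("scene",a),("top",b)):
    W=cloud(im)
    for r in finder.look_for(n,c):
        u,v=[int(x) for x in r["extent"][:2]]
        print(n,c,np.round(r["extent"]),round(r["p"],2),W[min(v,399),min(u,639)])
E
```

```text
0.0 [ 0.1422 -0.6081  0.2279] [-3.1195 -0.3599  0.0002] 0.09190166336854609 [ 0.2191  0.1631 -0.1605]
loose_cup scene [349. 219.  31.  51.] 0.79 [0.381  0.2609 0.0569]
loose_cup scene [402. 233.  31.  49.] 0.61 [0.2687 0.2293 0.0603]
loose_cup top [363. 274.  29.  30.] 0.75 [0.292  0.1959 0.005 ]
stack_cup_top scene [312. 247.  34.  55.] 0.9 [0.3251 0.4058 0.0663]
stack_cup_top scene [281. 164.  32.  25.] 0.79 [0.5675 0.2927 0.1296]
stack_cup_top top [330. 124.  36.  38.] 0.92 [0.6118 0.2685 0.0643]
stack_cup_top top [278. 246.  34.  33.] 0.66 [0.3531 0.3839 0.0044]
cup_stand scene [277. 207.  41.  25.] 0.77 [0.5697 0.3009 0.0277]
cup_stand top [327. 145.  40.  27.] 0.61 [0.5621 0.2768 0.0822]
dip_bowl scene [241. 235.  42.  31.] 0.93 [0.5238 0.4292 0.0165]
dip_bowl top [249. 175.  40.  35.] 0.83 [0.5134 0.4467 0.002 ]
```

View pics/top.png

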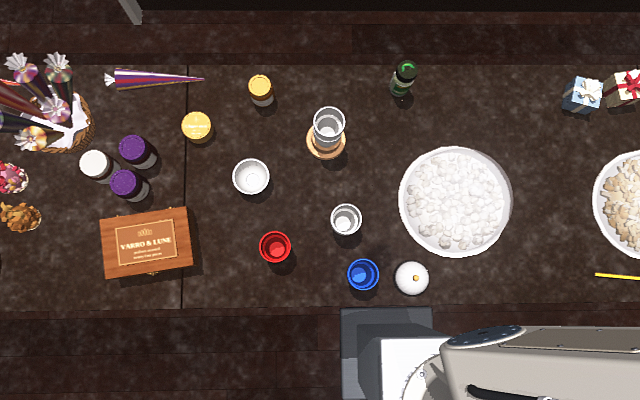

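View pics/scene.png

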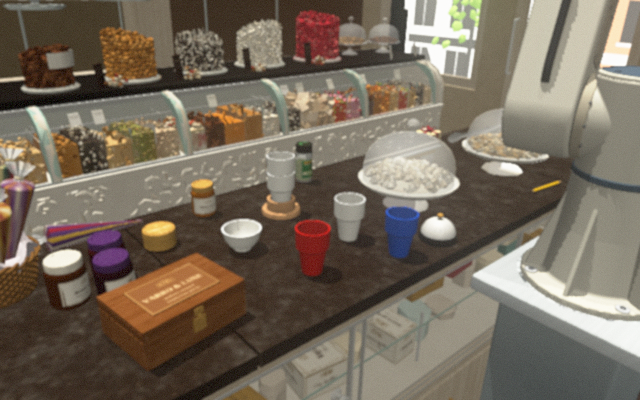

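Top view: the candidates are white cup (346,219), red (275,247) and blue (363,274). The stack is at (328,128) and the bowl at (251,177). In the scene view, white is (349,217), red (312,247), blue (402,232) and the stack (281,180). The stepped white cup matches the description. A glass dome stands at top (455,200), so I need its height. Next I confirm the cup and measure.

Run:
```python
from h import *
from scipy.optimize import least_squares
np.set_printoptions(precision=4,suppress=True)
a=get_image("scene");b=get_image("top")
p1=cv2.resize(a["pixels"][130:290,230:450],None,fx=3,fy=3,interpolation=3)[:,:,::-1]
cv2.imwrite("pics/crop.png",p1)
cv2.imwrite("pics/crop2.png",cv2.resize(b["pixels"][80:300,220:420],None,fx=2.7,fy=2.7,interpolation=3)[:,:,::-1])
def proj(im,P): return cv2.projectPoints(np.array(P,float),np.array(im["rvec"],float),np.array(im["tvec"],float),im["mtx"],None)[0][:,0]
for nm,im in (("scene",a),("top",b)):
  W=cloud(im)
  print(nm,"cam",-cv2.Rodrigues(np.array(im["rvec"],float))[0].T@np.array(im["tvec"]).ravel())
  for n,c,z0,z1,r in (("loose",(.40,.24),.06,.10,.032),("stack",(.585,.285),.12,.15,.032),("bowl",(.515,.44),.03,.05,.04),("red",(.34,.39),.06,.1,.032),("blue",(.29,.2),.06,.1,.032)):
    m=(np.hypot(W[...,0]-c[0],W[...,1]-c[1])<.07)&(W[...,2]>z0)&(W[...,2]<z1)
    Q=W[m]
    if len(Q)<10: print(n,"few",len(Q)); continue
    f=least_squares(lambda q:np.hypot(Q[:,0]-q[0],Q[:,1]-q[1])-r,Q[:,:2].mean(0),loss="soft_l1",f_scale=.002)
    print(n,len(Q),f.x,"z98",np.percentile(Q[:,2],98),"med",np.median(abs(f.fun)))
  for n,x0,x1,y0,y1 in (("domeregion",.2,.8,-.2,.19),("right",.2,.8,-.9,-.2),("ahead",.62,.85,.1,.5)):
    m=(W[...,0]>x0)&(W[...,0]<x1)&(W[...,1]>y0)&(W[...,1]<y1)&(W[...,2]>.03)
    Q=W[m]; print(n,len(Q), np.percentile(Q,[1,50,99],axis=0) if len(Q) else "")
```

```text
scene cam [-0.2577  0.9016  0.489 ]
loose 686 [0.4016 0.2402] z98 0.08983398119100593 med 0.0017669958582363244
stack 405 [0.5928 0.2746] z98 0.13882982302044264 med 0.0018757918328431156
bowl 547 [0.5    0.4408] z98 0.04530887502485274 med 0.0038093180751115063
red 918 [0.3462 0.3864] z98 0.08998124846680564 med 0.0018630313531207802
blue 782 [0.2886 0.2083] z98 0.08957693060806611 med 0.0019384367145234664
domeregion 6637 [[ 0.2602 -0.0432  0.0326]
 [ 0.3893  0.0805  0.1117]
 [ 0.723   0.1835  0.202 ]]
right 2277 [[ 0.3151 -0.4404  0.0475]
 [ 0.4286 -0.322   0.091 ]
 [ 0.7209 -0.294   0.1723]]
ahead 1047 [[0.6208 0.101  0.0306]
 [0.6963 0.4033 0.0641]
 [0.7314 0.4453 0.1363]]
top cam [0.2796 0.3352 1.0884]
loose 255 [0.4005 0.2394] z98 0.09278599397350798 med 0.0021209216326809263
stack 298 [0.592  0.2729] z98 0.14182299653477634 med 0.0019277258750680318
bowl 375 [0.4987 0.437 ] z98 0.04863555017301063 med 0.003630236770280508
red 225 [0.3453 0.3834] z98 0.09335300134069126 med 0.0021039027605475255
blue 250 [0.2888 0.2082] z98 0.0926381756031502 med 0.0021385228735136246
domeregion 13538 [[ 0.2006 -0.0794  0.0342]
 [ 0.408   0.0267  0.1569]
 [ 0.7239  0.181   0.5482]]
right 5692 [[ 0.3261 -0.4296  0.0337]
 [ 0.4671 -0.3259  0.0803]
 [ 0.7328 -0.2865  0.1534]]
ahead 1069 [[0.6205 0.1007 0.0313]
 [0.6988 0.3957 0.0737]
 [0.7376 0.4407 0.139 ]]
```

View pics/crop.png

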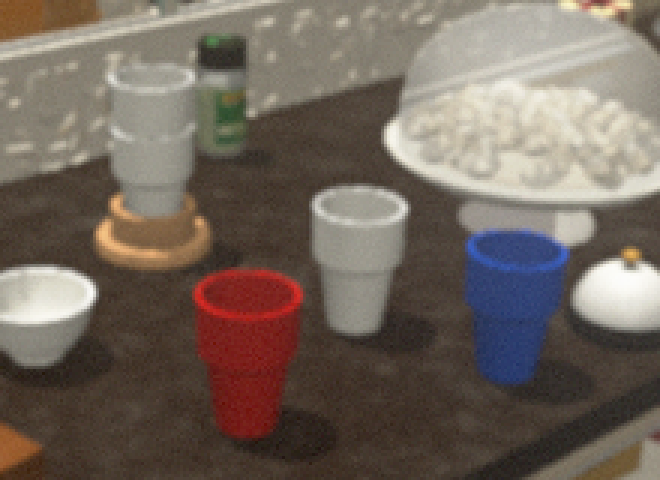

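View pics/crop2.png

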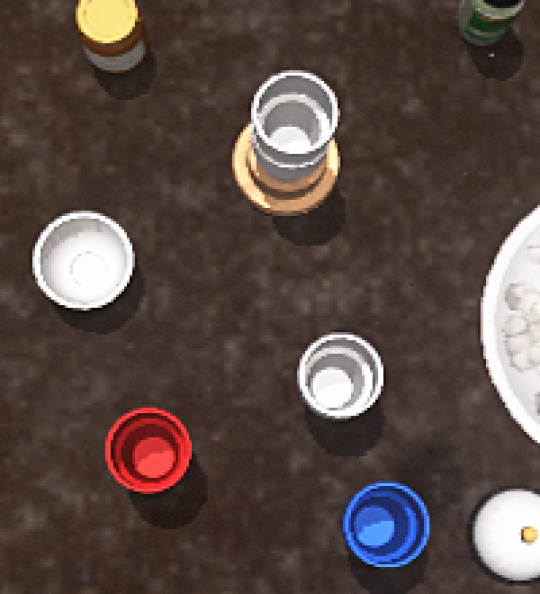

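The crop confirms that the only stepped white cup standing alone is at top (346,219), world ≈ (0.401, 0.240). The red and blue ones have a different colour and are not meant. The stack axis is ≈ (0.592, 0.274). First I lift and turn so the jaws close between the red and blue cups, away from the dome.

Call:
servo_tool(
  targets=[
    [[0,0,-1.0,0,0,-0.087,9.19],[0,0,-1.6,0,0,-0.087,9.19],[0,0,-1.6,0,0,-0.087,9.19],[0,0,-1.6,0,0,-0.087,9.19],[0,0,-1.6,0,0,-0.087,9.19],[0,0,-1.6,0,0,-0.087,9.19],[0,0,-1.6,0,0,-0.087,9.19],[0,0,-1.6,0,0,-0.087,9.19],[0,0,-1.6,0,0,-0.087,9.19],[0,0,-1.0,0,0,-0.087,9.19]],
  ],
)

```text
time: 1.43
tcp_pos: [0.1425, -0.6089, 0.3785]
orientation: [2.673, 1.647, -0.001]
force: [-0.1, -0.4, 0.2]
opening: 0.0923
grip_force: 0.0
```

Call:
servo_tool(
  targets=[
    [[2.0,0.5,0,0,0,0,9.19],[4.0,1.0,0,0,0,0,9.19],[4.0,1.0,0,0,0,0,9.19],[4.0,1.0,0,0,0,0,9.19],[4.0,1.0,0,0,0,0,9.19],[4.0,1.0,0,0,0,0,9.19],[4.0,1.0,0,0,0,0,9.19],[4.0,1.0,0,0,0,0,9.19],[4.0,1.0,0,0,0,0,9.19],[4.0,1.0,0,0,0,0,9.19]],
  ],
)

```text
time: 2.27
tcp_pos: [0.4003, -0.3113, 0.3769]
orientation: [2.678, 1.641, 0.0]
force: [-0.2, -0.7, -0.2]
opening: 0.0914
grip_force: 0.0
```

Call:
servo_tool(
  targets=[
    [[3.6,-1.83,0,0,0,0,9.19],[3.6,-1.83,0,0,0,0,9.19],[3.6,-1.83,0,0,0,0,9.19],[3.6,-1.83,0,0,0,0,9.19],[3.6,-1.83,0,0,0,0,9.19],[3.6,-1.83,0,0,0,0,9.19],[3.6,-1.83,0,0,0,0,9.19],[3.6,-1.83,0,0,0,0,9.19],[3.6,-1.83,0,0,0,0,9.19],[3.6,-1.83,0,0,0,0,9.19]],
  ],
)

```text
time: 3.1
tcp_pos: [0.3992, 0.0927, 0.377]
orientation: [2.678, 1.641, 0.002]
force: [2.1, -0.4, 0.5]
opening: 0.0916
grip_force: 0.0
```

Call:
servo_tool(
  targets=[
    [[3.3,-1.68,0,0,0,0,9.19],[3.3,-1.68,0,0,0,0,9.19],[3.0,-1.5,0,0,0,0,9.19],[2.2,-1.1,0,0,0,0,9.19],[1.3,-0.74,0,0,0,0,9.19],[0,0,2,0,0,0,9.19],[0,0,3.0,0,0,0,9.19],[0,0,3.0,0,0,0,9.19],[0,0,2,0,0,0,9.19],[0,0,0,0,0,0,9.19]],
  ],
)

```text
time: 3.93
tcp_pos: [0.3973, 0.2368, 0.2728]
orientation: [-2.678, -1.642, 0.01]
force: [-0.0, -0.2, -0.9]
opening: 0.0915
grip_force: 0.0
```

Run:
```python
from h import *
np.set_printoptions(precision=4,suppress=True)
o=bot.get_obs(); p=np.array(o["tcp_pos"]); print(o["time"],p,o["orientation"])
w=2*np.arctan2(o["orientation"][1],o["orientation"][0])
d=np.array([.401,.240])-p[:2]
print("psi",w,"tool dx,dy cm",100*np.array([np.cos(w)*d[0]+np.sin(w)*d[1],np.sin(w)*d[0]-np.cos(w)*d[1]]))
save(get_image("scene"),"s3.png",(220,100,460,290),2.5)
```

```text
3.9333 [0.3973 0.2368 0.2728] [-2.6781 -1.6421  0.0102]
psi -5.183131721751976 tool dx,dy cm [0.4579 0.1836]
```

View pics/s3.png

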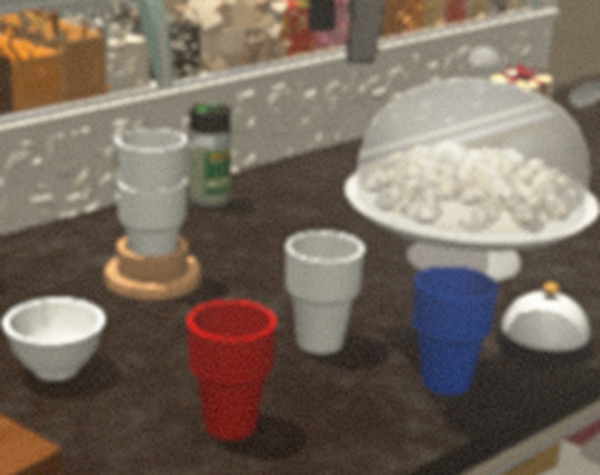

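The picture shows all objects undisturbed. The white cup is at crop (325,290), and one fingertip is above it at (365,30). Now I centre over the cup and descend.

Call:
servo_tool(
  targets=[
    [[0.46,0.18,0,0,0,0,9.19],[0,0,1.5,0,0,0,9.19],[0,0,2.5,0,0,0,9.19],[0,0,3,0,0,0,9.19],[0,0,2.5,0,0,0,9.19],[0,0,1.5,0,0,0,9.19],[0,0,0.5,0,0,0,9.19],[0,0,0,0,0,0,9.19],[0,0,0,0,0,0,9.19],[0,0,0,0,0,0,9.19]],
  ],
)

```text
time: 4.82
tcp_pos: [0.4044, 0.2419, 0.1633]
orientation: [2.679, 1.642, 0.005]
force: [0.1, -0.5, 0.2]
opening: 0.0917
grip_force: 0.0
```

Run:
```python
from h import *
np.set_printoptions(precision=4,suppress=True)
o=bot.get_obs(); print(o["tcp_pos"],o["force"])
save(get_image("scene"),"s4.png",(280,120,460,290),3)
```

```text
[0.4044 0.2419 0.1633] [ 0.0538 -0.452   0.226 ]
```

View pics/s4.png

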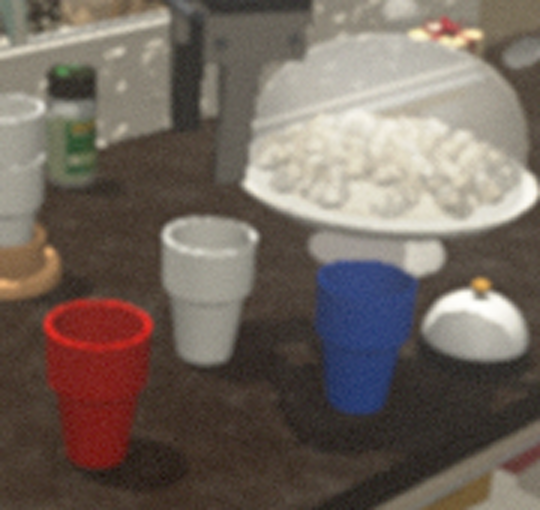

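The fingers at crop (185,70) and (232,110) straddle the white cup at (210,290), clear of the dome and of the red and blue cups. I trim about 3 mm, descend and close.

Call:
servo_tool(
  targets=[
    [[-0.32,-0.22,0,0,0,0,9.19],[0,0,1.0,0,0,0,9.19],[0,0,1.8,0,0,0,9.19],[0,0,1.8,0,0,0,9.19],[0,0,1.8,0,0,0,9.19],[0,0,1.5,0,0,0,9.19],[0,0,0.9,0,0,0,9.19],[0,0,0.3,0,0,0,9.19],[0,0,0,0,0,0,9.19],[0,0,0,0,0,0,9.19]],
  ],
)

```text
time: 5.7
tcp_pos: [0.4, 0.2395, 0.0709]
orientation: [-2.678, -1.642, -0.001]
force: [0.3, 0.1, -0.2]
opening: 0.092
grip_force: 0.0
```

Call:
servo_tool(
  targets=[
    [[0,0,0,0,0,0,7.5],[0,0,0,0,0,0,7.0],[0,0,0,0,0,0,6.6],[0,0,0,0,0,0,6.0],[0,0,0,0,0,0,5.5],[0,0,0,0,0,0,5.5],[0,0,0,0,0,0,5.5],[0,0,0,0,0,0,5.5],[0,0,0,0,0,0,5.5],[0,0,0,0,0,0,5.5]],
  ],
)

```text
time: 6.53
tcp_pos: [0.4001, 0.2395, 0.0709]
orientation: [2.678, 1.642, 0.001]
force: [1.4, -0.7, 6.0]
opening: 0.0637
grip_force: 30.0
```

Call:
servo_tool(
  targets=[
    [[0,0,-0.6,0,0,0,5.5],[0,0,-1.5,0,0,0,5.5],[0,0,-2.5,0,0,0,5.5],[0,0,-3,0,0,0,5.5],[0,0,-3,0,0,0,5.5],[0,0,-3,0,0,0,5.5],[0,0,-2.5,0,0,0,5.5],[0,0,-1.2,0,0,0,5.5],[0,0,-0.4,0,0,0,5.5],[0,0,0,0,0,0,5.5]],
  ],
)

```text
time: 7.37
tcp_pos: [0.3998, 0.2394, 0.2483]
orientation: [-2.678, -1.642, -0.002]
force: [0.5, 0.5, -1.9]
opening: 0.0637
grip_force: 30.0
```

```bash
cat > go.py <<'E'
from h import *
import sys
np.set_printoptions(precision=4,suppress=True)
o=bot.get_obs(); p=np.array(o["tcp_pos"]); rv=np.array(o["orientation"])
R=cv2.Rodrigues(rv)[0]; print(o["time"],p,o["force"],o["opening"])
t=np.array([.5925,.274,p[2]]); print("tool cm to stack",100*R.T@(t-p))
E
cat > cup.py <<'E'
from h import *
from scipy.optimize import least_squares
np.set_printoptions(precision=4,suppress=True)
o=bot.get_obs(); p=np.array(o["tcp_pos"]); oz=p[2]-.0709
for c in ("scene","top"):
    im=get_image(c); W=cloud(im)
    m0=np.hypot(W[...,0]-p[0],W[...,1]-p[1])<.05
    for lo,hi,r in ((.002,.012,.0195),(.02,.03,.0225),(.035,.046,.025)):
        Q=W[m0&(W[...,2]>oz+lo)&(W[...,2]<oz+hi)]
        if len(Q)<8: continue
        f=least_squares(lambda q:np.hypot(Q[:,0]-q[0],Q[:,1]-q[1])-r,p[:2],loss="soft_l1",f_scale=.002)
        print(c,"loose slice",lo,len(Q),f.x-p[:2],np.median(abs(f.fun)))
    Q=W[m0]; print(c,"lowest",np.nanpercentile(Q[Q[:,2]>oz-.03][:,2],1)-oz)
    Q=W[(np.hypot(W[...,0]-.5925,W[...,1]-.274)<.06)&(W[...,2]>.105)&(W[...,2]<.145)]
    if len(Q)>10:
        f=least_squares(lambda q:np.hypot(Q[:,0]-q[0],Q[:,1]-q[1])-.0315,[.5925,.274],loss="soft_l1",f_scale=.002)
        print(c,"stack",len(Q),f.x,np.percentile(Q[:,2],98))
    if c=="scene": save(im,"s%d.png"%int(o["time"]*100),(200,60,440,260),2.5)
    print("pic",int(o["time"]*100))
E
python3 go.py; python3 cup.py
```

```text
7.3667 [0.3998 0.2394 0.2483] [ 0.4573  0.4538 -1.9313] 0.0637308790660154
tool cm to stack [11.8239 15.6005  0.0226]
scene loose slice 0.002 91 [0.0011 0.0006] 0.0008347376760809017
scene loose slice 0.02 103 [0.0008 0.0004] 0.0007918610778930753
scene loose slice 0.035 134 [0.0011 0.0005] 0.0008994585110253077
scene lowest 0.005417171073467758
scene stack 585 [0.5933 0.2744] 0.13883689695245852
pic 736
top lowest 0.1745201415910047
top stack 433 [0.5919 0.2731] 0.14072305373109226
pic 736
```

The cup hangs upright within 1 mm of the jaw axis, with its foot at about 0.177, above the stack rim at 0.139. I move over the stack.

Call:
servo_tool(
  targets=[
    [[0.5,0.7,0,0,0,0,5.5],[1.1,1.5,0,0,0,0,5.5],[1.6,2.1,0,0,0,0,5.5],[2.0,2.6,0,0,0,0,5.5],[2.0,2.6,0,0,0,0,5.5],[2.0,2.6,0,0,0,0,5.5],[1.4,1.8,0,0,0,0,5.5],[0.8,1.1,0,0,0,0,5.5],[0.4,0.55,0,0,0,0,5.5],[0,0,0,0,0,0,5.5]],
  ],
)

```text
time: 8.3
tcp_pos: [0.5927, 0.2737, 0.2456]
orientation: [-2.679, -1.641, 0.003]
force: [-1.1, 0.2, -0.5]
opening: 0.0637
grip_force: 30.0
```

```bash
python3 go.py; python3 cup.py
```

```text
8.3 [0.5927 0.2737 0.2456] [-1.1248  0.2301 -0.5387] 0.06372887274097212
tool cm to stack [ 0.0188 -0.0321  0.    ]
scene loose slice 0.002 74 [0.0012 0.0007] 0.0012728416179691657
scene loose slice 0.02 85 [0.001  0.0009] 0.001088022986581623
scene loose slice 0.035 106 [0.0012 0.0007] 0.001053421031467168
scene lowest 0.0035748838851275833
scene stack 584 [0.5933 0.2744] 0.13854746082381403
pic 830
top lowest 0.05358046877401684
top stack 117 [0.5935 0.2743] 0.1412167975101278
pic 830
```

Call:
servo_tool(
  targets=[
    [[-0.02,-0.04,0.5,0,0,0,5.5],[0,0,1.2,0,0,0,5.5],[0,0,1.5,0,0,0,5.5],[0,0,1.5,0,0,0,5.5],[0,0,1.3,0,0,0,5.5],[0,0,1.0,0,0,0,5.5],[0,0,0.6,0,0,0,5.5],[0,0,0.3,0,0,0,5.5],[0,0,0.1,0,0,0,5.5],[0,0,0,0,0,0,5.5]],
  ],
)

```text
time: 9.23
tcp_pos: [0.5916, 0.2741, 0.1678]
orientation: [2.678, 1.642, 0.001]
force: [0.4, 1.0, -1.0]
opening: 0.064
grip_force: 30.0
```

Call:
servo_tool(
  targets=[
    [[0,0,0.15,0,0,0,5.5],[0,0,0.15,0,0,0,5.5],[0,0,0.15,0,0,0,5.5],[0,0,0.1,0,0,0,5.5],[0,0,0.1,0,0,0,5.5],[0,0,0.05,0,0,0,5.5],[0,0,0.05,0,0,0,5.5],[0,0,0,0,0,0,5.5],[0,0,0,0,0,0,5.5],[0,0,0,0,0,0,5.5]],
  ],
)

```text
time: 10.07
tcp_pos: [0.5915, 0.274, 0.1602]
orientation: [2.678, 1.642, 0.0]
force: [0.8, -0.5, 0.0]
opening: 0.0638
grip_force: 30.0
```

Call:
servo_tool(
  targets=[
    [[0,0,0.05,0,0,0,5.5],[0,0,0.05,0,0,0,5.5],[0,0,0.05,0,0,0,5.5],[0,0,0,0,0,0,5.5],[0,0,0,0,0,0,5.5],[0,0,0,0,0,0,5.5],[0,0,0,0,0,0,5.5],[0,0,0,0,0,0,5.5],[0,0,0,0,0,0,5.5],[0,0,0,0,0,0,5.5]],
  ],
)

```text
time: 10.9
tcp_pos: [0.5916, 0.274, 0.1588]
orientation: [2.678, 1.642, 0.001]
force: [0.0, 0.1, 5.1]
opening: 0.0635
grip_force: 30.0
```

```bash
python3 cup.py; ls pics
```

```text
scene loose slice 0.002 134 [-0.0094  0.0092] 0.0027024267016086765
scene loose slice 0.02 109 [-0.007   0.0066] 0.0019473283852100322
scene loose slice 0.035 131 [-0.0052  0.0061] 0.0012045130550477692
scene lowest -0.02255429257337435
scene stack 461 [0.5927 0.2746] 0.14455921408230854
pic 1090
top loose slice 0.002 17 [-0.0091 -0.0082] 0.0007753414678531682
top loose slice 0.02 10 [-0.009  -0.0026] 0.0011150959973920543
top loose slice 0.035 11 [-0.0088  0.    ] 0.0008963605473406785
top lowest 0.019623206660160666
top stack 47 [0.5852 0.281 ] 0.14154689223031763
pic 1090
a.png
crop.png
crop2.png
s1090.png
s3.png
s4.png
s736.png
s830.png
scene.png
top.png
```

The contact reads 5 N upward at the expected seated height. I open slowly, then rise straight up.

Call:
servo_tool(
  targets=[
    [[0,0,0,0,0,0,6.4],[0,0,0,0,0,0,6.5],[0,0,0,0,0,0,6.7],[0,0,0,0,0,0,7.0],[0,0,0,0,0,0,7.5],[0,0,0,0,0,0,8.2],[0,0,0,0,0,0,9.19],[0,0,0,0,0,0,9.19],[0,0,0,0,0,0,9.19],[0,0,0,0,0,0,9.19]],
  ],
)

```text
time: 11.83
tcp_pos: [0.5914, 0.274, 0.1586]
orientation: [-2.678, -1.642, 0.0]
force: [-0.0, -0.5, 0.6]
opening: 0.0919
grip_force: 0.0
```

Call:
servo_tool(
  targets=[
    [[0,0,-0.5,0,0,0,9.19],[0,0,-1.0,0,0,0,9.19],[0,0,-1.5,0,0,0,9.19],[0,0,-2.0,0,0,0,9.19],[0,0,-2.0,0,0,0,9.19],[0,0,-2.0,0,0,0,9.19],[0,0,-2.0,0,0,0,9.19],[0,0,-2.0,0,0,0,9.19],[0,0,-1.0,0,0,0,9.19],[0,0,0,0,0,0,9.19]],
  ],
)

```text
time: 12.67
tcp_pos: [0.5926, 0.2745, 0.3021]
orientation: [2.678, 1.642, 0.008]
force: [0.4, 0.3, 0.1]
opening: 0.0918
grip_force: 0.0
```

Run:
```python
from h import *
from scipy.optimize import least_squares
np.set_printoptions(precision=4,suppress=True)
im=get_image("scene"); W=cloud(im); save(im,"fin.png",(210,80,430,290),2.7)
def fit(c,lo,hi,r):
    Q=W[(np.hypot(W[...,0]-c[0],W[...,1]-c[1])<.06)&(W[...,2]>lo)&(W[...,2]<hi)]
    f=least_squares(lambda q:np.hypot(Q[:,0]-q[0],Q[:,1]-q[1])-r,c,loss="soft_l1",f_scale=.002)
    print(lo,len(Q),f.x,"top",np.percentile(Q[:,2],98))
s=(.5925,.274)
fit(s,.145,.19,.0315);fit(s,.105,.134,.0315);fit((.5,.441),.03,.05,.04)
```

```text
0.145 577 [0.5931 0.2742] top 0.17790172044268338
0.105 332 [0.594  0.2736] top 0.13362163249904777
0.03 547 [0.5001 0.4409] top 0.04533233252054059
```

View pics/fin.png

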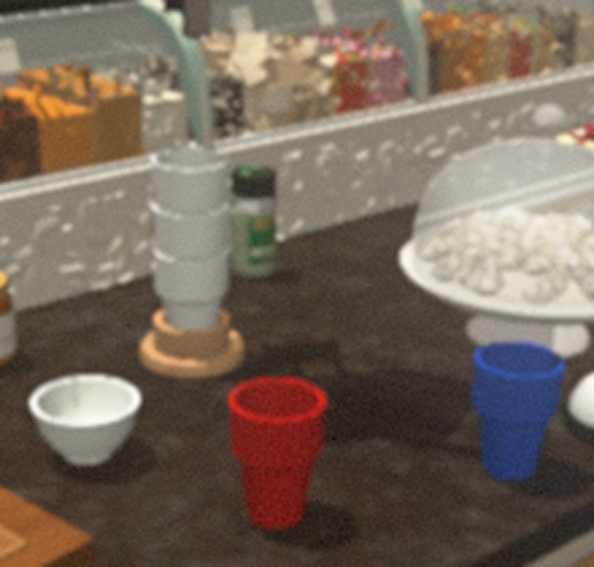

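The picture shows three cups nested upright in the stand at crop (190,240), with the rim at 0.178 as expected and the top cup in line with the others. The bowl (85,420), red cup (278,450) and blue cup (515,410) have not moved, and the gripper is clear.

```bash
python3 -c "
from plant import ticket
print(ticket.close_job())"
```

```text
the job is handed in; nothing more can be done
None
```

The loose white cup is nested upright and fully down in the stack, in line with the other two to about 1 mm; the bowl is where it was, the gripper is clear, and the job is handed in at about 13 s of the 35 s allowed.

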